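# Centre the jebena on its stand

### The arm

A 6-joint arm with a two-finger parallel gripper is mounted at the origin on the work surface. World frame = base frame: x ahead of the robot, y to its left, z up, the work surface at z = 0. Lengths are in m, angles in degrees, forces in N, time in s.
With the tool pointing down it reaches from about 0.325 to 0.925 m from the base axis. Payload 3.1 kg.
Tool frame: the origin (TCP) lies between the finger pads; the fingertips stand 8 mm ahead of it and the grasp point (between the pads) lies 11 mm behind it; z points along the fingers, y is the direction in which the jaws open and shut (so a half turn about z gives the same grasp; the last joint's range is limited). The gripper opens to 85 mm and grips with 20 to 120 N. Pads are 22 mm wide; open, the fingers measure 114 mm over their backs; the gripper's body (76 mm by 85 mm) begins 54 mm behind the grasp point. The pads swing forward as they close: fully open they stand 13 mm farther back than shut.
Start: joints at [-83.549, 12.427, 92.441, -0, 75.132, -6.429], TCP at [0.139, -0.609, 0.239] pointing down, gripper open.
Joint ranges: [-157.48, 157.48], [-44.54, 120.13], [17.64, 146.25], [-64.5, 244.5], [7.68, 150.69], [-147.95, 147.95]. Speed limits (degrees/s): [159.86, 159.86, 180, 180, 180, 180].

### API

Orientations are given as [roll, pitch, yaw] about the fixed x, y, z axes, in that order (R = Rz(yaw) Ry(pitch) Rx(roll)).
In Python, from plant import robot gives the robot as it stands. The module is installed in compiled form; this text tells all that it offers.
- The arm moves only by the tool servo_tool, never from a script. Its argument "plan" is a list of rows, each an object of numbers: "x", "y", "z": the shift along the tool's x, y, z in mm; "rx", "ry", "rz": the turn, a rotation vector about the tool's x, y, z in degrees; "jaw": the finger opening in mm, from 0 to 85.4. A call has exactly 5 rows; each row shifts and turns the commanded pose from where the row before left it, along the tool's axes as they then stand; what a row does not reach is not made up. A row lasts 1/8 s, in which the tool goes at most 62.5 mm and 10.7 degrees, less where a joint would pass 70% of its speed; a pose out of reach is approached as far as the arm can. A call is refused whole if a number of a shift passes 62.5 or a number of a turn 10.7, either way. A call with a gripper value outside its range is refused whole. The fingers move at their own pace and stop on an object; "grip_force" is the grip in N (left out, the last holds). Time passes only in rows, so rows that do not move let the fingers close, or fill a call up. It gives the time, the measured TCP pose, the force and the opening at its end, in the units of the state.
- robot.get_state(): the state, without advancing time (a new reading comes with each control period).
- robot.snapshot(name): name is "scene" or "top" or "wrist"; returns a dict with "img" (384x512x3 uint8, red, green, blue), "camera_matrix" (3x3 intrinsics, pixels), "cam_to_world" (4x4, takes a point from camera to world coordinates). Camera axes: x right, y up, looking along -z (the intrinsics and any distortion apply to the point x, -y, -z); pixel columns grow to the right and rows downward; lengths in m; the calibration is good to about 2 mm. A picture is of the moment at which its call begins. There is no depth.
- robot.close_job(): hands the job in, once; it reports no verdict.
The state is a dict: "time": time; "joint_positions": joint angles; "joint_vel": joint speeds; "tau": joint torques, N m; "tcp_pos": TCP position; "orientation": TCP orientation; "wrist_force": force on the tool from outside, world axes, zero at the start; "torque": the same for the moment, N m; "opening": finger opening in m.
Only numpy, scipy, OpenCV 4.12 (cv2) and the standard library are available. Lean on these libraries where they do the work, as an engineer would, in place of code of your own. Each camera call takes 0.05 s, during which the arm holds its last target.

### The job

The clay jebena has been left off to one side on the small top of its wooden stand, where it could topple. Without gripping or lifting it, nudge it gently with light taps or slow pushes of your fingers until it stands upright in the middle of the stand, then take your hand away. Do not tip it, knock it or push it off, and leave the stand and the other kitchen things where they are.

Things in the scene. Friction and masses are not known exactly. Their poses are not given: they have to be found in the camera images.
- jebena: The jebena: round hand-made brown clay coffee pot, 158 mm high, about 0.55 kg, loose on the stand. Origin: centre of its underside; z up its axis. The underside is worn round: flat to radius 17 mm, then bevelled up 2 mm out to radius 27 mm, so it rocks easily by up to 0.2 rad. One loop handle at its own -y side, 62 to 112 mm up, reaching 60 mm from the axis; it may point anywhere.
- jebena_belly (a point): Centre of the jebena's belly, on its axis, 44 mm above its underside: here the belly is widest, radius 54 mm (51 mm at 32 mm height, 52 mm at 56 mm, 33 mm at 79 mm). Pushed level with this point the pot slides on the wood at 3 to 8 N, rocking a little; pushed high on the neck it tips.
- jebena_mouth (a point): Centre of the jebena's open mouth at the top of the neck, on its axis, 158 mm above its underside. The neck's radius is 14 to 18 mm, from 100 mm height up.
- stand: The stand: a turned round wooden pedestal, 36 mm high, about 0.4 kg, loose on the brick counter. Origin: centre of its underside. The wide foot has a radius of 72 mm and is 9 mm high at the edge; above it a waist of radius 36 mm; the flat round top has a radius of 46 mm. It shows beyond the jebena's belly from above as a ring of wood.
- stand_top (a point): Centre of the stand's flat top, 36 mm above the counter: the underside of the jebena is to be centred here.
- kettle: Bystander, loose: aluminium kettle, body radius 82 mm, lid knob 136 mm high, wire bail handle with a black grip up to 194 mm, spout at its +y side. Origin: centre of its underside.
- cup_rack: Bystander, loose: wooden two-shelf cup rack with white cups, 130 x 288 x 170 mm high. Origin: centre of its underside.
- tub: Bystander, loose: green plastic storage tub with a latching lid, 254 x 344 x 156 mm high. Origin: centre of its underside.
- cup: Bystander, loose: small white coffee cup without handle, 50 mm high, rim radius 31 mm. Origin: centre of its underside.
Mind the look-alikes: they are no part of the job. Several things look just like the stand: the one meant starts nearest to the robot's base.

How it is judged (in metres and radians):
On the way:
1. the fingers touch the jebena (contact force between the fingers and jebena above 0.3 N).
At the end, for the whole second after the job is handed in: The jebena stands upright (within 0.05 rad) and at rest on the top of the stand, its axis within 7 mm of the stand's centre, and the stand is within 12 mm of where it stood (horizontal distance between jebena and stand_top below 0.007 m and angle between jebena's own z axis and vertical below 0.05 rad and z of jebena in the frame of stand_top between -0.004 and 0.004 m and linear speed of jebena below 0.01 m/s and distance of stand from where it was at the start of the episode below 0.012 m); the robot touches nothing.
It fails at once if the jebena is lifted or carried off the stand's top, or knocked off it (z of jebena in the frame of stand_top above 0.01 m or z of jebena in the frame of stand_top below -0.008 m).
It fails at once if the jebena is tipped by more than 0.3 rad (angle between jebena's own z axis and vertical above 0.3 rad).
It fails at once if the jebena is hit hard or gripped (more than 15 N from the fingers), or pushed with another part of the arm (contact force between the fingers and jebena above 15 N or contact force between the arm and jebena above 3 N).
It fails at once if the stand is pushed more than 12 mm from its place (distance of stand from where it was at the start of the episode above 0.012 m).
It fails at once if the kettle, cup rack, tub or cup is moved more than 12 mm (distance of any of kettle, cup_rack, tub, cup from where it was at the start of the episode above 0.012 m).
It also fails if it takes over 51 s, if anything falls off the work surface, if the arm or the gripper's body presses on something with over 40 N, if the wrist force passes 120 N, or if a joint passes its speed limit or range.

## Working session

There is one attempt and no reset: what is moved stays moved. The work goes in short steps, Python scripts to look and compute and a tool call to move; the robot and the scene stay as the last step left them, time stands still between calls to the robot, and variables do not carry over. Pictures are saved under pics/ and viewed, and the job is handed in when it is done.

Besides the shell and the picture viewer there is one more tool, called by a JSON object that holds its "method" and its "body". servo_tool: Moves the arm, as the interface text tells. Its arguments: {"type":"object","properties":{"plan":{"type":"array","items":{"type":"object","properties":{"x":{"type":"number"},"y":{"type":"number"},"z":{"type":"number"},"rx":{"type":"number"},"ry":{"type":"number"},"rz":{"type":"number"},"jaw":{"type":"number"}}}},"grip_force":{"type":"number"}},"required":["plan"]}

```bash
mkdir -p pics
python3 - <<'E'
from plant import robot
import cv2, pickle
s=robot.get_state(); print(s)
for n in ["scene","top","wrist"]:
    d=robot.snapshot(n); cv2.imwrite(f"pics/{n}0.png",d["img"][:,:,::-1]); pickle.dump(d,open(f"pics/{n}0.pkl","wb"))
    print(n,d["camera_matrix"].tolist(),d["cam_to_world"].round(4).tolist(), [k for k in d])
E
```

```text
{'time': 0.0, 'joint_positions': array([-8.35483146e+01,  1.24787110e+01,  9.25276130e+01,  1.38195044e-03,
        7.51322545e+01, -6.42967489e+00]), 'joint_vel': array([ 0.01502538, -0.14024773,  0.06458749, -0.05788267, -0.14128843,
        0.03172083]), 'tau': array([-1.38509989e-03, -3.96847558e+01, -3.03854120e+01, -2.57890697e-04,
        9.83751408e-03,  1.51541900e-05]), 'tcp_pos': array([ 0.13926071, -0.6084781 ,  0.23795499]), 'orientation': array([-1.79862443e+02, -1.68449335e-02,  1.28809838e+01]), 'wrist_force': array([0.04584119, 0.17467527, 0.90635528]), 'torque': array([0.01872514, 0.03927075, 0.01066771]), 'opening': 0.08525976826235966}
scene [[400.3501159093821, 0.0, 258.9058321876142], [0.0, 400.3501159093821, 188.11380497683584], [0.0, 0.0, 1.0]] [[0.4786, -0.6723, 0.5648, 1.3634], [0.878, 0.3696, -0.3041, -0.392], [-0.0043, 0.6414, 0.7672, 1.1684], [0.0, 0.0, 0.0, 1.0]] ['img', 'camera_matrix', 'cam_to_world']
top [[427.86818219418785, 0.0, 256.2441600486531], [0.0, 427.86818219418785, 190.19403906848837], [0.0, 0.0, 1.0]] [[-0.0191, 0.9909, -0.1335, 0.4081], [-0.9998, -0.02, -0.0053, 0.0118], [-0.0079, 0.1334, 0.991, 1.5509], [0.0, 0.0, 0.0, 1.0]] ['img', 'camera_matrix', 'cam_to_world']
wrist [[273.5229164709451, 0.0, 257.11480565292226], [0.0, 273.5229164709451, 187.10317318132], [0.0, 0.0, 1.0]] [[0.2215, 0.9214, 0.3192, 0.2221], [-0.9752, 0.2099, 0.0707, -0.5892], [-0.0018, -0.327, 0.945, 0.3719], [0.0, 0.0, 0.0, 1.0]] ['img', 'camera_matrix', 'cam_to_world']
```

View pics/scene0.png

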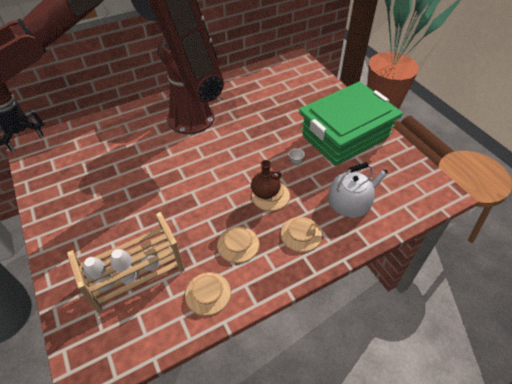

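View pics/top0.png

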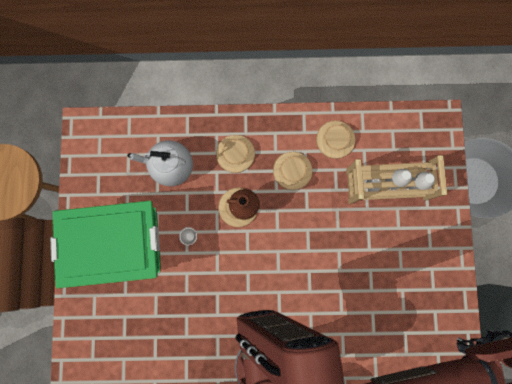

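View pics/wrist0.png

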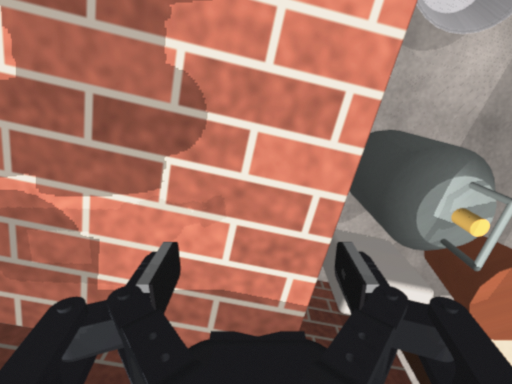

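Run:
```python
import cv2,pickle
d=pickle.load(open("pics/top0.pkl","rb"))["img"]; s=pickle.load(open("pics/scene0.pkl","rb"))["img"]
a=cv2.resize(d[170:240,200:290],None,fx=6,fy=6,interpolation=cv2.INTER_CUBIC)[:,:,::-1]
cv2.imwrite("pics/topcrop.png",a)
a=cv2.resize(s[150:220,230:320],None,fx=6,fy=6,interpolation=cv2.INTER_CUBIC)[:,:,::-1]
cv2.imwrite("pics/scenecrop.png",a)
```

```text
(no output)
```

View pics/topcrop.png

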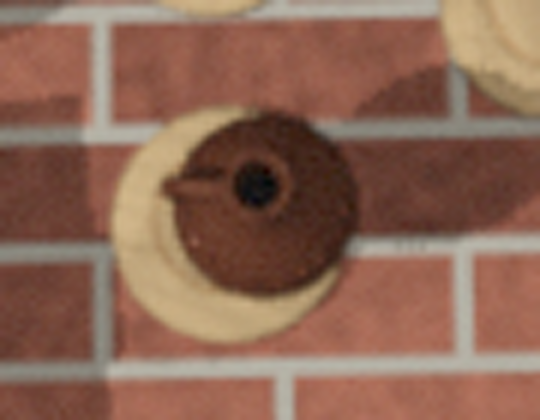

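View pics/scenecrop.png

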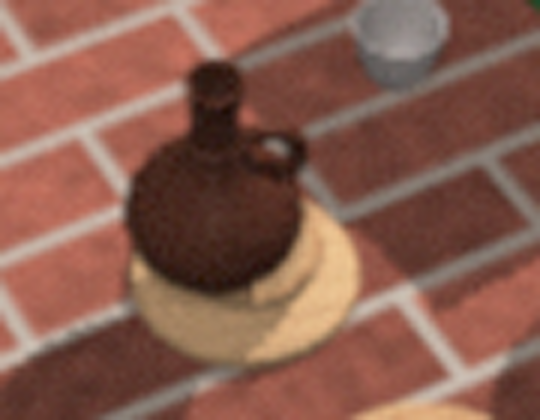

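Four stands in the top view: (239,207), (236,153), (293,170), (336,139). The first is nearest the base (bottom of the picture) and carries the jebena, and the crop confirms it. The pot's mouth is at about (242,201), its belly sits to the right of the stand's ring, and the handle points left (+y).

```bash
cat > h.py <<'E'
import numpy as np,cv2,pickle
from scipy.optimize import least_squares
def rays(d,uv):
    K=d["camera_matrix"];T=d["cam_to_world"];uv=np.atleast_2d(uv).astype(float)
    c=np.c_[(uv[:,0]-K[0,2])/K[0,0],-(uv[:,1]-K[1,2])/K[1,1],-np.ones(len(uv))]
    r=c@T[:3,:3].T; return T[:3,3],r/np.linalg.norm(r,axis=1)[:,None]
def plane(d,uv,z):
    o,r=rays(d,uv); return o+r*((z-o[2])/r[:,2])[:,None]
def proj(d,P):
    K=d["camera_matrix"];T=d["cam_to_world"]
    c=(np.atleast_2d(P)-T[:3,3])@T[:3,:3]
    return np.c_[K[0,2]+K[0,0]*c[:,0]/-c[:,2],K[1,2]-K[1,1]*c[:,1]/-c[:,2]]
def masks(d):
    h=cv2.cvtColor(d["img"],cv2.COLOR_RGB2HSV).astype(int)
    H,S,V=h[...,0],h[...,1],h[...,2]
    wood=((H>=11)&(H<=28)&(S>60)&(V>70)).astype(np.uint8)
    dark=((V<95)&((H<15)|(H>165)|(V<40))).astype(np.uint8)
    return wood,dark
def comp(m,uv,half=45):
    n,l,st,c=cv2.connectedComponentsWithStats(m,connectivity=8)
    u,v=map(int,uv); b=np.bincount(l[v-3:v+4,u-3:u+4].ravel(),minlength=n); b[0]=0
    return (l==b.argmax()).astype(np.uint8),st[b.argmax()]
E
python3 - <<'E'
from h import *
for n,(u,v) in [("top",(239,207)),("scene",(270,190))]:
    d=pickle.load(open(f"pics/{n}0.pkl","rb")); h=cv2.cvtColor(d["img"],cv2.COLOR_RGB2HSV)
    w,k=masks(d); o=np.zeros((384,512,3),np.uint8); o[w>0]=(0,255,255); o[k>0]=(0,0,255)
    c=np.hstack([d["img"][v-45:v+45,u-45:u+45,::-1],o[v-45:v+45,u-45:u+45]])
    cv2.imwrite(f"pics/m_{n}.png",cv2.resize(c,None,fx=4,fy=4,interpolation=0))
d=pickle.load(open("pics/top0.pkl","rb"));h=cv2.cvtColor(d["img"],cv2.COLOR_RGB2HSV)
for v in (190,200,207,215): print(v,h[v,214:266:2].tolist())
E
```

```text
190 [[7, 78, 176], [23, 24, 181], [13, 52, 166], [8, 73, 154], [10, 76, 158], [9, 68, 158], [9, 68, 151], [14, 103, 163], [19, 91, 190], [19, 88, 195], [19, 92, 192], [18, 95, 180], [16, 112, 118], [12, 139, 75], [10, 152, 62], [9, 173, 65], [8, 143, 57], [5, 132, 54], [9, 133, 67], [10, 76, 128], [11, 63, 154], [11, 55, 148], [13, 49, 129], [10, 45, 130], [12, 49, 129], [18, 43, 129]]
200 [[5, 122, 117], [8, 128, 141], [6, 121, 148], [18, 93, 186], [19, 88, 203], [19, 89, 203], [18, 99, 170], [9, 151, 101], [9, 143, 107], [8, 138, 109], [10, 144, 103], [8, 137, 95], [8, 132, 87], [10, 90, 34], [18, 64, 20], [83, 204, 10], [6, 133, 65], [8, 142, 90], [7, 161, 65], [10, 157, 70], [8, 145, 67], [8, 129, 65], [5, 134, 63], [6, 130, 100], [7, 128, 100], [6, 123, 102]]
207 [[7, 131, 107], [6, 126, 144], [14, 111, 166], [18, 86, 207], [18, 86, 207], [18, 94, 193], [17, 102, 178], [18, 94, 173], [8, 143, 98], [9, 150, 102], [8, 142, 106], [8, 153, 105], [9, 150, 102], [9, 166, 92], [7, 140, 93], [9, 147, 78], [8, 138, 72], [8, 152, 74], [9, 153, 75], [6, 131, 74], [8, 154, 71], [9, 141, 65], [7, 153, 60], [8, 135, 100], [8, 134, 103], [6, 131, 97]]
215 [[6, 120, 119], [23, 24, 138], [8, 65, 126], [15, 104, 172], [18, 89, 193], [19, 85, 195], [19, 88, 195], [18, 98, 190], [17, 106, 175], [16, 96, 160], [9, 124, 105], [9, 152, 94], [8, 157, 96], [8, 148, 100], [8, 141, 96], [8, 142, 97], [9, 138, 94], [7, 149, 84], [9, 148, 100], [8, 141, 65], [17, 116, 112], [11, 114, 121], [6, 131, 144], [8, 126, 162], [7, 123, 162], [7, 130, 157]]
```

View pics/m_top.png

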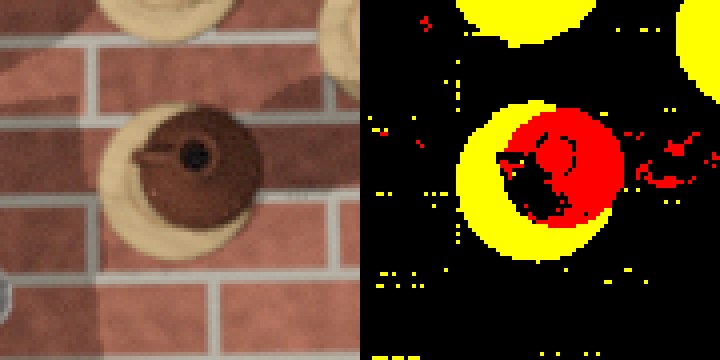

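View pics/m_scene.png

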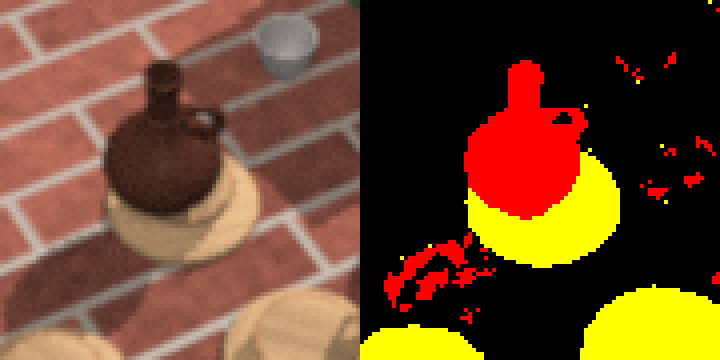

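```bash
cat >> h.py <<'E'
def fitc(P,r,c0):
    f=lambda c:np.hypot(P[:,0]-c[0],P[:,1]-c[1])-r
    s=least_squares(f,c0,loss="soft_l1",f_scale=0.002); return s.x,f(s.x)
def outline(m):
    c=max(cv2.findContours(m,cv2.RETR_EXTERNAL,cv2.CHAIN_APPROX_NONE)[0],key=cv2.contourArea)[:,0]
    return c
def measure(n,d,uvs,uvj,verbose=True):
    w,k=masks(d)
    w,_=comp(w,uvs); k,_=comp(cv2.morphologyEx(k,cv2.MORPH_CLOSE,np.ones((3,3),np.uint8)),uvj)
    P=plane(d,outline(w),0.009)[:,:2]; c0=plane(d,[uvs],0.009)[0,:2]
    st,res=fitc(P,0.0715,c0)
    keep=np.abs(res)<0.004; st,res2=fitc(P[keep],0.0715,st)
    print(n,"stand",st.round(4),"inl",keep.sum(),"rms",res2.std().round(4))
    u=((w|k)>0).astype(np.uint8); hull=cv2.convexHull(outline(u)); hm=np.zeros_like(u); cv2.fillPoly(hm,[hull],1)
    pot=hm&(1-w); pot=cv2.morphologyEx(pot,cv2.MORPH_OPEN,cv2.getStructuringElement(2,(11,11)))
    # belly as near-sphere: distance of edge rays to belly centre = radius
    o,r=rays(d,outline(pot))
    c0=plane(d,[np.mean(outline(pot),axis=0)],0.08)[0]
    f=lambda c:np.linalg.norm(np.cross(np.r_[c,0.08]-o,r),axis=1)-0.0535
    s=least_squares(f,c0[:2],loss="soft_l1",f_scale=0.002).x; rr=f(s)
    print(n,"belly@.080",s.round(4),"inl",(abs(rr)<.004).sum(),len(rr),"pot-stand mm",((s-st)*1000).round(1))
    return st,s,w,k,pot
E
python3 - <<'E'
from h import *
T=pickle.load(open("pics/top0.pkl","rb"));S=pickle.load(open("pics/scene0.pkl","rb"))
for n,d,a,b in [("top",T,(222,207),(250,205)),("scene",S,(280,204),(262,190))]:
    st,s,w,k,pot=measure(n,d,a,b)
    im=d["img"][:,:,::-1].copy()
    t=np.linspace(0,6.28,60)
    big=cv2.resize(im,None,fx=6,fy=6,interpolation=cv2.INTER_CUBIC)
    for c,r,z,col in [(st,.072,.009,(0,255,0)),(st,.046,.036,(255,255,0)),(s,.054,.08,(0,0,255)),(s,.018,.194,(255,0,255))]:
        q=proj(d,np.c_[c[0]+r*np.cos(t),c[1]+r*np.sin(t),0*t+z]); cv2.polylines(big,[np.int32(q*6+2.5)],True,col,1)
    x,y=a; cv2.imwrite(f"pics/f_{n}.png",big[(y-50)*6:(y+40)*6,(x-45)*6:(x+55)*6])
# mouth
wt=None
print("mouth top(242.3,200.7)@.194",plane(T,[(242.3,200.7)],.194)[0].round(4))
E
```

```text
top stand [0.5568 0.0882] inl 82 rms 0.0011
top belly@.080 [0.5602 0.061 ] inl 57 83 pot-stand mm [  3.4 -27.1]
scene stand [0.5599 0.0884] inl 69 rms 0.0015
scene belly@.080 [0.5465 0.0771] inl 38 91 pot-stand mm [-13.4 -11.3]
mouth top(242.3,200.7)@.194 [0.558  0.0642 0.194 ]
```

View pics/f_top.png

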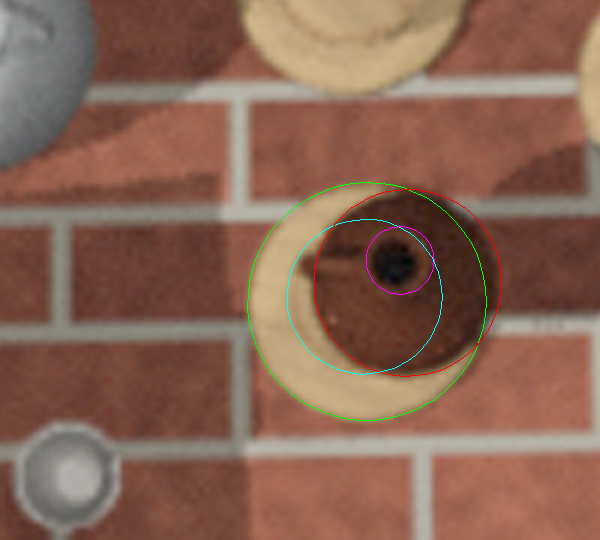

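View pics/f_scene.png

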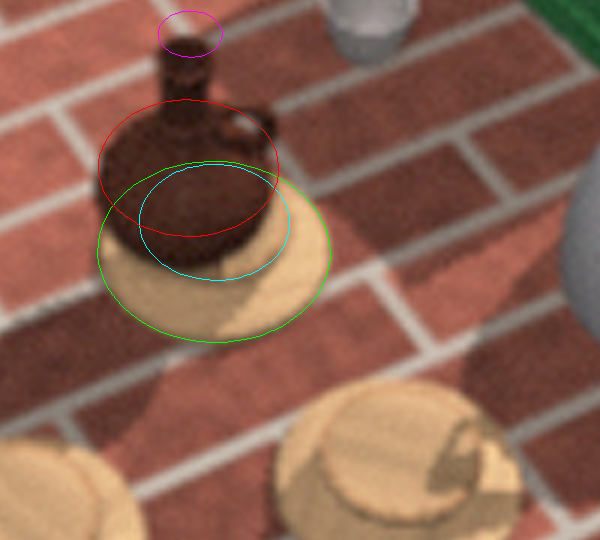

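```bash
cat >> h.py <<'E'
def belly(n,d,uvj,ksz=15,lo=0.08):
    im=cv2.bilateralFilter(d["img"],5,25,2)
    h=cv2.cvtColor(im,cv2.COLOR_RGB2HSV).astype(int);H,S,V=h[...,0],h[...,1],h[...,2]
    m=((V<90)|((V<118)&(S>137)))
    m&=~((H>=12)&(V>95)&(H<30)); m=m.astype(np.uint8)
    m=cv2.morphologyEx(m,cv2.MORPH_CLOSE,np.ones((3,3),np.uint8))
    m=cv2.morphologyEx(m,cv2.MORPH_OPEN,cv2.getStructuringElement(2,(ksz,ksz)))
    m,_=comp(m,uvj)
    c=outline(m); ctr=c.mean(0); 
    e=c+0.5*(c-ctr)/np.linalg.norm(c-ctr,axis=1)[:,None]  # pixel-centre -> edge
    o,r=rays(d,e)
    f=lambda q:np.linalg.norm(np.cross(np.r_[q,lo]-o,r),axis=1)-0.0535
    s=least_squares(f,plane(d,[ctr],lo)[0,:2],loss="soft_l1",f_scale=0.001).x; rr=f(s)
    print(n,"belly",s.round(4),"inl",(abs(rr)<.003).sum(),len(rr))
    return s,m
def show(n,d,st,s,uv,fn,m=None):
    big=cv2.resize(d["img"][:,:,::-1],None,fx=6,fy=6,interpolation=cv2.INTER_CUBIC); t=np.linspace(0,6.28,60)
    for c,r,z,col in [(st,.072,.009,(0,255,0)),(st,.046,.036,(255,255,0)),(s,.054,.08,(0,0,255)),(s,.018,.194,(255,0,255))]:
        q=proj(d,np.c_[c[0]+r*np.cos(t),c[1]+r*np.sin(t),0*t+z]); cv2.polylines(big,[np.int32(q*6+2.5)],True,col,1)
    if m is not None: cv2.polylines(big,[outline(m)*6+3],True,(255,255,255),1)
    x,y=map(int,uv); return big[(y-50)*6:(y+40)*6,(x-32)*6:(x+34)*6]
E
python3 - <<'E'
from h import *
T=pickle.load(open("pics/top0.pkl","rb"));S=pickle.load(open("pics/scene0.pkl","rb"))
o=[]
for n,d,a,b in [("top",T,(222,207),(250,205)),("scene",S,(280,204),(262,190))]:
    st,_,w,k,pot=measure(n,d,a,b)
    s,m=belly(n,d,b); print("diff",(s-st).round(4)); o.append(show(n,d,st,s,b,None,m))
cv2.imwrite("pics/f2.png",np.hstack(o))
E
```

```text
top stand [0.5568 0.0882] inl 82 rms 0.0011
top belly@.080 [0.5602 0.061 ] inl 57 83 pot-stand mm [  3.4 -27.1]
top belly [0.56   0.0627] inl 73 83
diff [ 0.0032 -0.0255]
scene stand [0.5599 0.0884] inl 69 rms 0.0015
scene belly@.080 [0.5465 0.0771] inl 38 91 pot-stand mm [-13.4 -11.3]
scene belly [0.5566 0.0694] inl 56 81
diff [-0.0033 -0.0191]
```

View pics/f2.png

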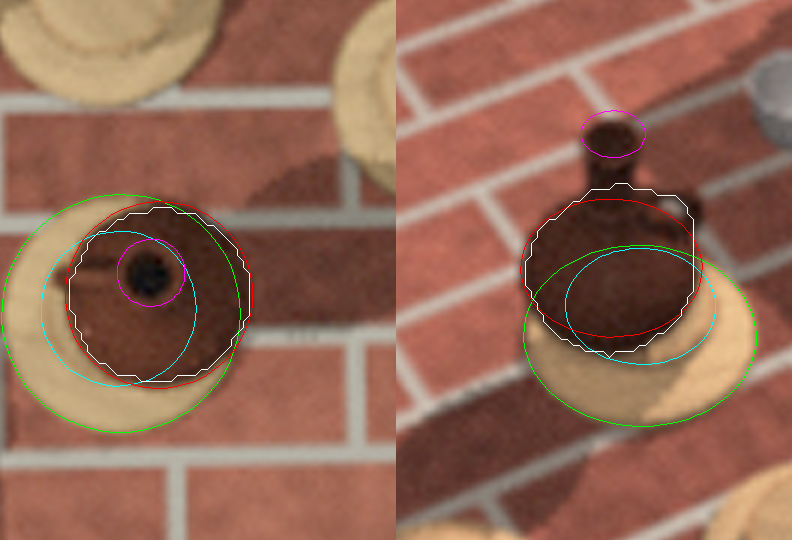

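```bash
cat > go.py <<'E'
import numpy as np,math
from scipy.spatial.transform import Rotation as R, Slerp
def rot(yaw,tilt): return R.from_euler('z',yaw,degrees=True)*R.from_euler('x',180,degrees=True)*R.from_euler('y',tilt,degrees=True)
def cur(s): return np.array(s["tcp_pos"]),R.from_euler('xyz',s["orientation"],degrees=True)
def rows(p0,r0,p1,r1,n):
    sl=Slerp([0,1],R.concatenate([r0,r1])); p,q=p0,r0; out=[]
    for i in range(1,n+1):
        pn=p0+(p1-p0)*i/n; qn=sl(i/n)
        t=q.inv().apply((pn-p)*1000).round(0); w=(q.inv()*qn).as_rotvec(degrees=True).round(1)
        out.append((*t,*w)); p=p+q.apply(t)/1000; q=q*R.from_rotvec(w,degrees=True)
    return out,p,q
E
python3 - <<'E'
from go import *
from plant import robot
p,r=cur(robot.get_state())
o,pe,qe=rows(p,r,np.array([.56,-.07,.20]),rot(95,25),15)
for a in o: print(a)
print(pe,qe.as_euler('xyz',degrees=True))
E
```

```text
(np.float64(35.0), np.float64(-29.0), np.float64(3.0), np.float64(1.2), np.float64(1.4), np.float64(-5.4))
(np.float64(38.0), np.float64(-25.0), np.float64(4.0), np.float64(1.2), np.float64(1.3), np.float64(-5.4))
(np.float64(40.0), np.float64(-21.0), np.float64(5.0), np.float64(1.2), np.float64(1.4), np.float64(-5.3))
(np.float64(42.0), np.float64(-18.0), np.float64(7.0), np.float64(1.2), np.float64(1.3), np.float64(-5.4))
(np.float64(42.0), np.float64(-13.0), np.float64(8.0), np.float64(1.1), np.float64(1.4), np.float64(-5.4))
(np.float64(44.0), np.float64(-10.0), np.float64(10.0), np.float64(1.2), np.float64(1.4), np.float64(-5.4))
(np.float64(44.0), np.float64(-4.0), np.float64(10.0), np.float64(1.2), np.float64(1.3), np.float64(-5.4))
(np.float64(44.0), np.float64(-1.0), np.float64(12.0), np.float64(1.2), np.float64(1.4), np.float64(-5.4))
(np.float64(44.0), np.float64(4.0), np.float64(13.0), np.float64(1.2), np.float64(1.4), np.float64(-5.3))
(np.float64(43.0), np.float64(9.0), np.float64(13.0), np.float64(1.2), np.float64(1.3), np.float64(-5.4))
(np.float64(41.0), np.float64(12.0), np.float64(15.0), np.float64(1.2), np.float64(1.4), np.float64(-5.4))
(np.float64(40.0), np.float64(17.0), np.float64(15.0), np.float64(1.1), np.float64(1.4), np.float64(-5.4))
(np.float64(38.0), np.float64(20.0), np.float64(15.0), np.float64(1.2), np.float64(1.3), np.float64(-5.4))
(np.float64(35.0), np.float64(25.0), np.float64(16.0), np.float64(1.2), np.float64(1.4), np.float64(-5.3))
(np.float64(32.0), np.float64(27.0), np.float64(17.0), np.float64(1.2), np.float64(1.4), np.float64(-5.4))
[ 0.55959007 -0.06998758  0.19966957] [179.99692561 -25.04581904  94.96793333]
```

{"method": "servo_tool", "body": {"plan": [{"x":35,"y":-29,"z":3,"rx":1.2,"ry":1.4,"rz":-5.4,"jaw":50},{"x":38,"y":-25,"z":4,"rx":1.2,"ry":1.3,"rz":-5.4,"jaw":50},{"x":40,"y":-21,"z":5,"rx":1.2,"ry":1.4,"rz":-5.3,"jaw":50},{"x":42,"y":-18,"z":7,"rx":1.2,"ry":1.3,"rz":-5.4,"jaw":50},{"x":42,"y":-13,"z":8,"rx":1.1,"ry":1.4,"rz":-5.4,"jaw":50}]}}

```text
time: 0.78
tcp_pos: [0.2801, -0.4289, 0.2259]
orientation: [-175.8, -8.0, 39.7]
wrist_force: [0.7, -0.3, 0.6]
opening: 0.05
```

{"method": "servo_tool", "body": {"plan": [{"x":44,"y":-10,"z":10,"rx":1.2,"ry":1.4,"rz":-5.4,"jaw":50},{"x":44,"y":-4,"z":10,"rx":1.2,"ry":1.3,"rz":-5.4,"jaw":50},{"x":44,"y":-1,"z":12,"rx":1.2,"ry":1.4,"rz":-5.4,"jaw":50},{"x":44,"y":4,"z":13,"rx":1.2,"ry":1.4,"rz":-5.3,"jaw":50},{"x":43,"y":9,"z":13,"rx":1.2,"ry":1.3,"rz":-5.4,"jaw":50}]}}

```text
time: 1.4
tcp_pos: [0.4209, -0.249, 0.213]
orientation: [-175.6, -16.9, 66.6]
wrist_force: [0.3, -0.4, 0.6]
opening: 0.05
```

{"method": "servo_tool", "body": {"plan": [{"x":41,"y":12,"z":15,"rx":1.2,"ry":1.4,"rz":-5.4,"jaw":50},{"x":40,"y":17,"z":15,"rx":1.1,"ry":1.4,"rz":-5.4,"jaw":50},{"x":38,"y":20,"z":15,"rx":1.2,"ry":1.3,"rz":-5.4,"jaw":50},{"x":35,"y":25,"z":16,"rx":1.2,"ry":1.4,"rz":-5.3,"jaw":50},{"x":32,"y":27,"z":17,"rx":1.2,"ry":1.4,"rz":-5.4,"jaw":50}]}}

```text
time: 2.02
tcp_pos: [0.5604, -0.0695, 0.1995]
orientation: [180.0, -25.0, 95.2]
wrist_force: [0.2, -0.6, 0.1]
opening: 0.0502
```

Run:
```python
from plant import robot
import cv2, pickle
for n in ["wrist","top"]:
    d=robot.snapshot(n); cv2.imwrite(f"pics/{n}1.png",d["img"][:,:,::-1]); pickle.dump(d,open(f"pics/{n}1.pkl","wb"))
s=robot.get_state();print(s["time"],s["tcp_pos"],s["orientation"],s["wrist_force"],s["opening"],s["joint_positions"])
```

```text
2.125 [ 0.56091111 -0.0675079   0.19891776] [179.99825887 -25.05953095  95.2423057 ] [-0.30799811 -0.68022252 -0.30676455] 0.05002422248073989 [-25.25114028  13.64437896  98.6713343   21.64770443  81.65360548
 -36.32396646]
```

View pics/wrist1.png

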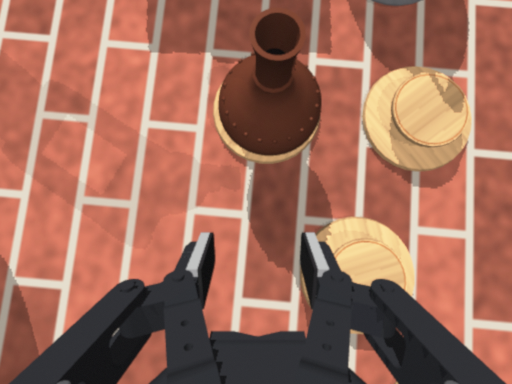

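View pics/top1.png

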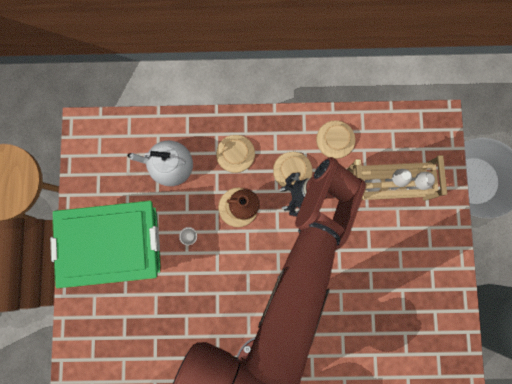

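Run:
```python
from h import *
W=pickle.load(open("pics/wrist1.pkl","rb"));T=pickle.load(open("pics/top1.pkl","rb"))
d=W
w,k=masks(d); w,_=comp(w,(262,156)); print(w.sum())
P=plane(d,outline(w),0.009)[:,:2]
st,res=fitc(P,.072,np.array([.557,.088])); kp=abs(res)<.003; st,_=fitc(P[kp],.072,st); print("wrist stand",st.round(4),kp.sum(),len(P))
s,m=belly("wrist",d,(270,105),ksz=61); print("diff",(s-st).round(4))
o=show("w",d,st,s,(262,100),None,m); cv2.imwrite("pics/fw1.png",o)
for q in [(277,36)]: print("mouth",plane(d,[q],.194)[0].round(4))
st,*_=measure("top",T,(222,207),(250,205)); s,m=belly("top",T,(250,205)); print((s-st).round(4))
```

```text
1232
wrist stand [0.5605 0.093 ] 74 315
wrist belly [0.5616 0.0667] inl 177 269
diff [ 0.0012 -0.0263]
mouth [0.5617 0.0644 0.194 ]
top stand [0.5567 0.0881] inl 82 rms 0.0012
top belly@.080 [0.56   0.0611] inl 57 83 pot-stand mm [  3.3 -27. ]
top belly [0.56   0.0622] inl 68 82
[ 0.0033 -0.0259]
```

View pics/fw1.png

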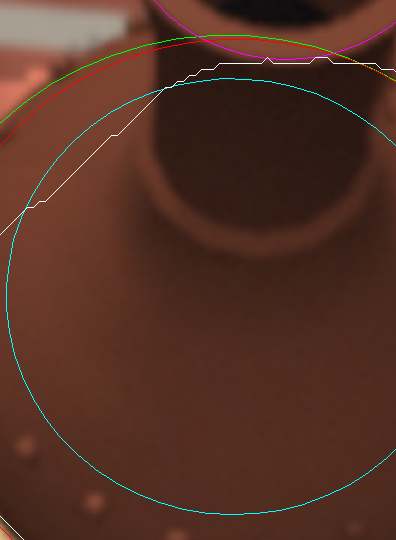

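Run:
```python
from h import *
from go import *
from plant import robot
d=robot.snapshot("scene"); cv2.imwrite("pics/scene1.png",d["img"][:,:,::-1])
T=pickle.load(open("pics/top1.pkl","rb"))
for z in (.3,.35,.4): print("wrist bend",z,plane(T,[(345,178),(362,180),(330,165)],z).round(3).tolist())
print("rack near posts",plane(T,[(352,165),(352,200),(358,160)],.17).round(3).tolist())
p,r=cur(robot.get_state()); print(p)
a=np.array([.570,-.035,.130]);
o,pe,qe=rows(p,r,a,rot(95,25),3); [print([float(v) for v in x]) for x in o]
o,pe,qe=rows(pe,qe,np.array([.568,-.021,.080]),rot(95,25),2);[print([float(v) for v in x]) for x in o]
print(pe)
```

```text
wrist bend 0.3 [[0.608, -0.245, 0.3], [0.601, -0.294, 0.3], [0.648, -0.202, 0.3]]
wrist bend 0.35 [[0.6, -0.234, 0.35], [0.593, -0.282, 0.35], [0.638, -0.193, 0.35]]
wrist bend 0.4 [[0.592, -0.224, 0.4], [0.585, -0.27, 0.4], [0.629, -0.185, 0.4]]
rack near posts [[0.671, -0.296, 0.17], [0.556, -0.29, 0.17], [0.687, -0.317, 0.17]]
[ 0.55989979 -0.06909055  0.19887544]
[0.0, 4.0, 25.0, -0.0, 0.0, 0.0]
[1.0, 5.0, 26.0, -0.1, 0.0, 0.1]
[-0.0, 4.0, 25.0, -0.0, 0.0, -0.0]
[-4.0, -0.0, 26.0, -0.0, 0.0, -0.0]
[-4.0, -1.0, 26.0, -0.0, 0.0, -0.0]
[ 0.5675393  -0.02053657  0.07986805]
```

View pics/scene1.png

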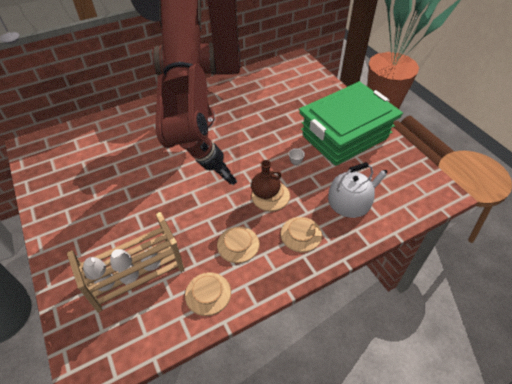

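{"method": "servo_tool", "body": {"plan": [{"x":0,"y":4,"z":25},{"x":1,"y":5,"z":26},{"x":0,"y":4,"z":25},{"x":-4,"y":0,"z":26},{"x":-4,"y":-1,"z":26}]}}

```text
$.plan[0]: bad value
```

Run:
```python
from plant import robot
import cv2, pickle
for n in ["wrist","scene"]:
    d=robot.snapshot(n); cv2.imwrite(f"pics/{n}2.png",d["img"][:,:,::-1]); pickle.dump(d,open(f"pics/{n}2.pkl","wb"))
s=robot.get_state();print(s["time"],s["tcp_pos"],s["orientation"],s["wrist_force"],s["opening"])
import numpy as np
print(d["img"].shape)
d=pickle.load(open("pics/scene2.pkl","rb"))["img"]
cv2.imwrite("pics/scene2c.png",cv2.resize(d[130:230,190:320,::-1],None,fx=5,fy=5,interpolation=2))
```

```text
2.275 [ 0.55919723 -0.07080949  0.19932171] [-179.92666568  -24.92024456   94.93824547] [-0.38442044  0.13336443  0.09642268] 0.049914739845671435
(384, 512, 3)
```

View pics/wrist2.png

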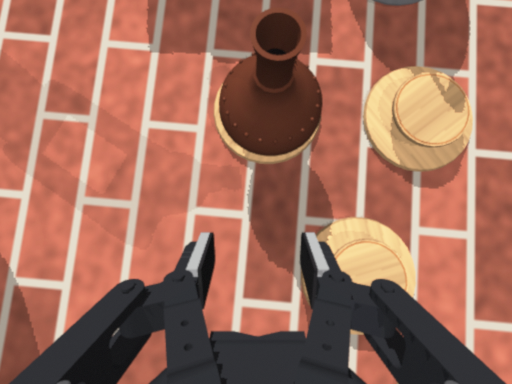

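View pics/scene2c.png

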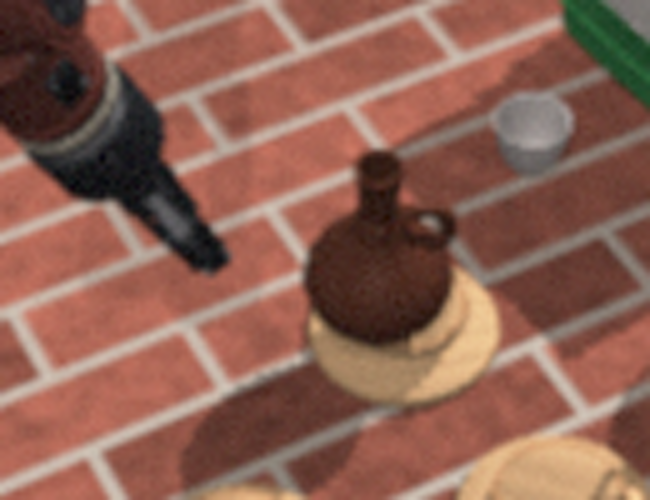

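The call was refused because rows need all their fields, so nothing moved. I'm sending it again with every field filled in.

{"method": "servo_tool", "body": {"plan": [{"x":0,"y":4,"z":25,"rx":0,"ry":0,"rz":0,"jaw":50},{"x":1,"y":5,"z":26,"rx":0,"ry":0,"rz":0,"jaw":50},{"x":0,"y":4,"z":25,"rx":0,"ry":0,"rz":0,"jaw":50},{"x":-4,"y":0,"z":26,"rx":0,"ry":0,"rz":0,"jaw":50},{"x":-4,"y":-1,"z":26,"rx":0,"ry":0,"rz":0,"jaw":50}]}}

```text
time: 2.9
tcp_pos: [0.5672, -0.0234, 0.0804]
orientation: [180.0, -24.9, 94.8]
wrist_force: [0.1, 0.3, -0.4]
opening: 0.0499
```

```bash
cat > look.py <<'E'
import sys
from plant import robot
import cv2, pickle
i=sys.argv[1]
for n in sys.argv[2:]:
    d=robot.snapshot(n); cv2.imwrite(f"pics/{n}{i}.png",d["img"][:,:,::-1]); pickle.dump(d,open(f"pics/{n}{i}.pkl","wb"))
    if n=="scene": cv2.imwrite(f"pics/scene{i}c.png",cv2.resize(d["img"][130:230,190:320,::-1],None,fx=5,fy=5,interpolation=2))
s=robot.get_state();print(s["time"],s["tcp_pos"].round(4),s["orientation"].round(1),s["wrist_force"].round(2))
E
python3 look.py 3 wrist scene
```

```text
3.0 [ 0.5641 -0.022   0.0779] [-179.6  -25.1   94.7] [-0.86  0.14 -0.36]
```

View pics/wrist3.png

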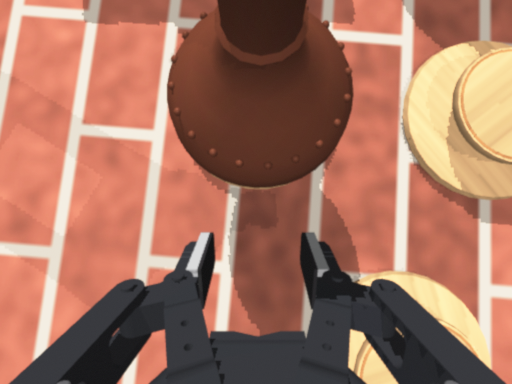

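View pics/scene3c.png

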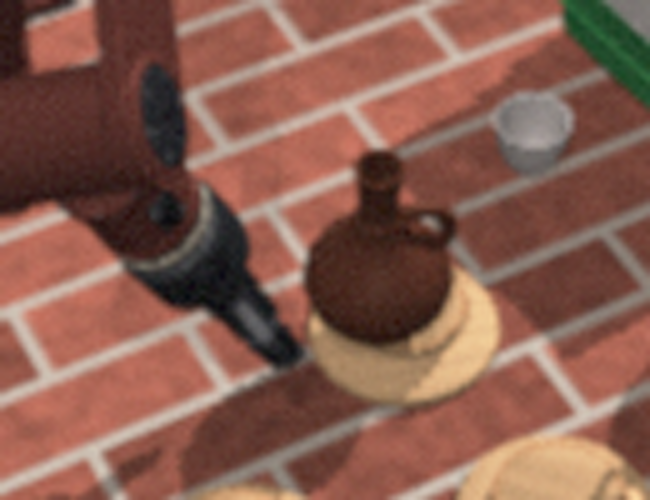

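The fingers straddle the pot's axis (finger middle at about column 257, pot at about 260) at belly height. I'll creep forward.

{"method": "servo_tool", "body": {"plan": [{"x":2.7,"y":0,"z":1.3,"rx":0,"ry":0,"rz":0,"jaw":50},{"x":2.7,"y":0,"z":1.3,"rx":0,"ry":0,"rz":0,"jaw":50},{"x":2.7,"y":0,"z":1.3,"rx":0,"ry":0,"rz":0,"jaw":50},{"x":2.7,"y":0,"z":1.3,"rx":0,"ry":0,"rz":0,"jaw":50},{"x":1.8,"y":0,"z":0.8,"rx":0,"ry":0,"rz":0,"jaw":50}]}}

```text
time: 3.62
tcp_pos: [0.5664, -0.0081, 0.0809]
orientation: [180.0, -24.9, 95.0]
wrist_force: [-0.3, 0.2, 0.2]
opening: 0.05
```

{"method": "servo_tool", "body": {"plan": [{"x":0.9,"y":0,"z":0.4,"rx":0,"ry":0,"rz":0,"jaw":50},{"x":0.9,"y":0,"z":0.4,"rx":0,"ry":0,"rz":0,"jaw":50},{"x":0.9,"y":0,"z":0.4,"rx":0,"ry":0,"rz":0,"jaw":50},{"x":0.9,"y":0,"z":0.4,"rx":0,"ry":0,"rz":0,"jaw":50},{"x":0.9,"y":0,"z":0.4,"rx":0,"ry":0,"rz":0,"jaw":50}]}}

```text
time: 4.25
tcp_pos: [0.5659, -0.0034, 0.0807]
orientation: [180.0, -24.9, 95.0]
wrist_force: [-0.1, 0.3, -0.6]
opening: 0.0501
```

```bash
python3 look.py 4 wrist
```

```text
4.3 [ 0.5659 -0.0033  0.0807] [180.  -24.9  95. ] [ 0.05 -0.32  0.08]
```

View pics/wrist4.png

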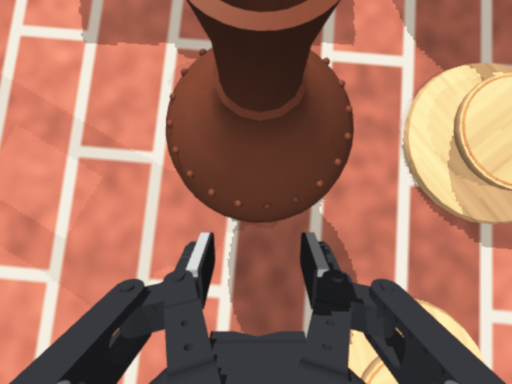

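{"method": "servo_tool", "body": {"plan": [{"x":0.9,"y":0,"z":0.4,"rx":0,"ry":0,"rz":0,"jaw":50},{"x":0.9,"y":0,"z":0.4,"rx":0,"ry":0,"rz":0,"jaw":50},{"x":0.9,"y":0,"z":0.4,"rx":0,"ry":0,"rz":0,"jaw":50},{"x":0.9,"y":0,"z":0.4,"rx":0,"ry":0,"rz":0,"jaw":50},{"x":0.9,"y":0,"z":0.4,"rx":0,"ry":0,"rz":0,"jaw":50}]}}

```text
time: 4.92
tcp_pos: [0.5654, 0.0016, 0.0808]
orientation: [180.0, -24.9, 95.0]
wrist_force: [1.2, -0.5, 0.2]
opening: 0.0496
```

{"method": "servo_tool", "body": {"plan": [{"x":0.9,"y":0,"z":0.4,"rx":0,"ry":0,"rz":0,"jaw":50},{"x":0.9,"y":0,"z":0.4,"rx":0,"ry":0,"rz":0,"jaw":50},{"x":0.9,"y":0,"z":0.4,"rx":0,"ry":0,"rz":0,"jaw":50},{"x":0.9,"y":0,"z":0.4,"rx":0,"ry":0,"rz":0,"jaw":50},{"x":0.9,"y":0,"z":0.4,"rx":0,"ry":0,"rz":0,"jaw":50}]}}

```text
time: 5.55
tcp_pos: [0.5651, 0.0065, 0.0809]
orientation: [180.0, -24.9, 95.0]
wrist_force: [0.2, 0.9, 0.3]
opening: 0.0497
```

```bash
python3 look.py 5 wrist scene
```

```text
5.65 [0.565  0.0065 0.0809] [180.  -24.9  95. ] [-0.15  0.18  0.63]
```

View pics/wrist5.png

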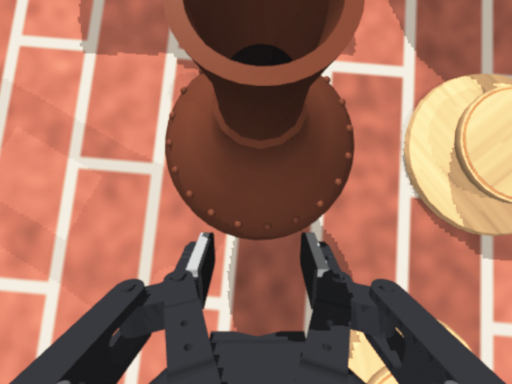

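View pics/scene5c.png

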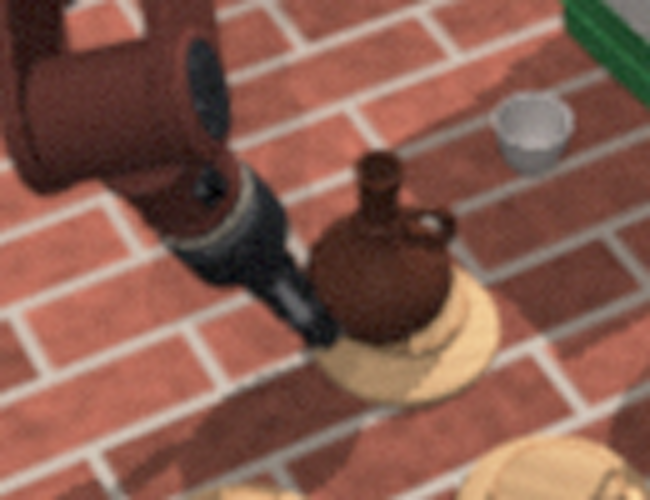

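{"method": "servo_tool", "body": {"plan": [{"x":0.9,"y":0,"z":0.4,"rx":0,"ry":0,"rz":0,"jaw":50},{"x":0.9,"y":0,"z":0.4,"rx":0,"ry":0,"rz":0,"jaw":50},{"x":0.9,"y":0,"z":0.4,"rx":0,"ry":0,"rz":0,"jaw":50},{"x":0.9,"y":0,"z":0.4,"rx":0,"ry":0,"rz":0,"jaw":50},{"x":0.9,"y":0,"z":0.4,"rx":0,"ry":0,"rz":0,"jaw":50}]}}

```text
time: 6.28
tcp_pos: [0.5656, 0.0105, 0.0815]
orientation: [179.9, -24.8, 95.0]
wrist_force: [1.8, -3.4, 1.0]
opening: 0.0499
```

{"method": "servo_tool", "body": {"plan": [{"x":0.9,"y":0,"z":0.4,"rx":0,"ry":0,"rz":0,"jaw":50},{"x":0.9,"y":0,"z":0.4,"rx":0,"ry":0,"rz":0,"jaw":50},{"x":0.9,"y":0,"z":0.4,"rx":0,"ry":0,"rz":0,"jaw":50},{"x":0.9,"y":0,"z":0.4,"rx":0,"ry":0,"rz":0,"jaw":50},{"x":0.9,"y":0,"z":0.4,"rx":0,"ry":0,"rz":0,"jaw":50}]}}

```text
time: 6.9
tcp_pos: [0.5641, 0.0163, 0.0811]
orientation: [-180.0, -24.9, 95.0]
wrist_force: [0.6, -2.8, 1.5]
opening: 0.0495
```

```bash
python3 look.py 6 wrist scene
```

```text
7.0 [0.564  0.0163 0.081 ] [-180.   -24.9   95. ] [ 0.12 -4.43  0.3 ]
```

View pics/wrist6.png

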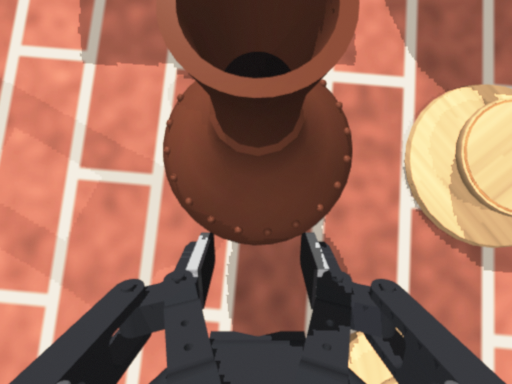

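View pics/scene6c.png

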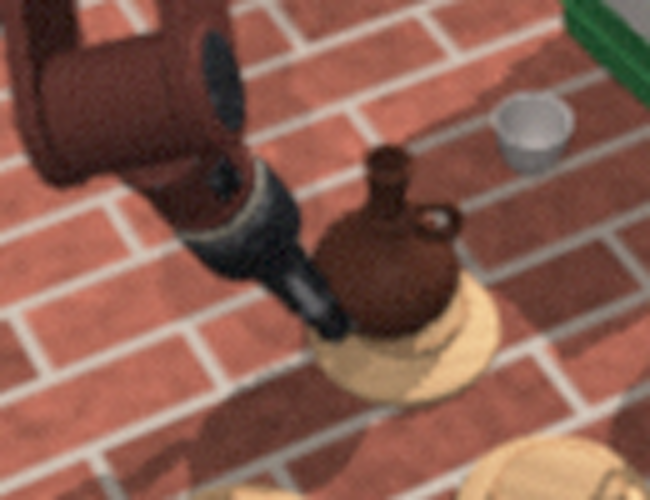

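Contact at about 4 N. The pot slides and the stand stays still. I'll keep pushing at the same slow speed.

{"method": "servo_tool", "body": {"plan": [{"x":0.9,"y":0,"z":0.4,"rx":0,"ry":0,"rz":0,"jaw":50},{"x":0.9,"y":0,"z":0.4,"rx":0,"ry":0,"rz":0,"jaw":50},{"x":0.9,"y":0,"z":0.4,"rx":0,"ry":0,"rz":0,"jaw":50},{"x":0.9,"y":0,"z":0.4,"rx":0,"ry":0,"rz":0,"jaw":50},{"x":0.9,"y":0,"z":0.4,"rx":0,"ry":0,"rz":0,"jaw":50}]}}

```text
time: 7.62
tcp_pos: [0.5636, 0.0212, 0.0811]
orientation: [-180.0, -24.9, 95.0]
wrist_force: [-0.5, -3.7, 1.7]
opening: 0.0501
```

{"method": "servo_tool", "body": {"plan": [{"x":0.9,"y":0,"z":0.4,"rx":0,"ry":0,"rz":0,"jaw":50},{"x":0.9,"y":0,"z":0.4,"rx":0,"ry":0,"rz":0,"jaw":50},{"x":0.9,"y":0,"z":0.4,"rx":0,"ry":0,"rz":0,"jaw":50},{"x":0.9,"y":0,"z":0.4,"rx":0,"ry":0,"rz":0,"jaw":50},{"x":0.9,"y":0,"z":0.4,"rx":0,"ry":0,"rz":0,"jaw":50}]}}

```text
time: 8.25
tcp_pos: [0.5633, 0.0261, 0.0812]
orientation: [180.0, -24.9, 95.0]
wrist_force: [0.5, -3.8, 2.0]
opening: 0.0499
```

```bash
python3 look.py 7 top scene
python3 - <<'E'
from h import *
T=pickle.load(open("pics/top7.pkl","rb"))
cv2.imwrite("pics/top7c.png",cv2.resize(T["img"][165:245,190:290,::-1],None,fx=6,fy=6,interpolation=2))
E
```

```text
8.35 [0.5633 0.0262 0.0812] [180.  -24.9  95. ] [-0.2  -3.55  1.17]
```

View pics/top7c.png

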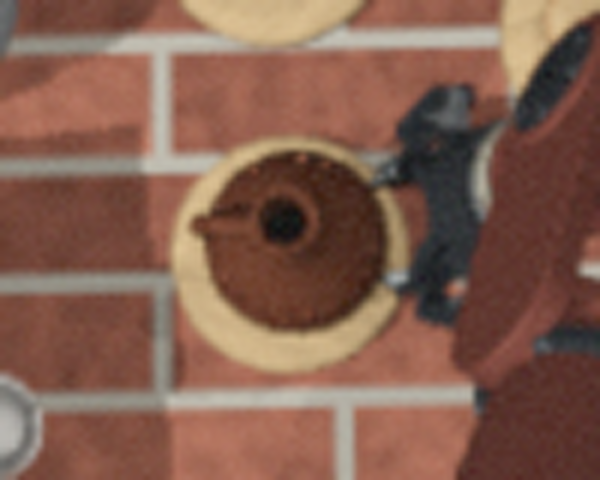

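View pics/scene7c.png

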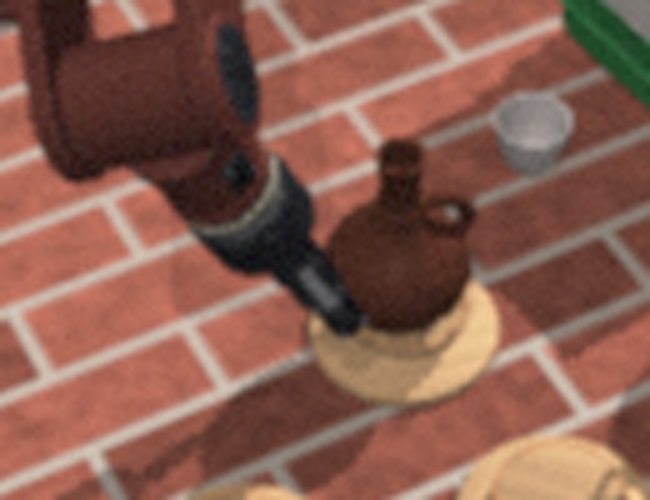

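Run:
```python
from h import *
T=pickle.load(open("pics/top7.pkl","rb"))
w,k=masks(T); w,_=comp(w,(221,207)); P=plane(T,outline(w),.009)[:,:2]
st,res=fitc(P,.0715,np.array([.557,.088])); kp=abs(res)<.004; st,_=fitc(P[kp],.0715,st); print(st.round(4),kp.sum())
s,m=belly("top",T,(240,207),ksz=19); print("diff",(s-st).round(4))
cv2.imwrite("pics/f7.png",show("t",T,st,s,(238,207),None,m))
print("mouth",plane(T,[(190+283/6-.4,165+222/6-.4)],.194).round(4))
```

```text
[0.5566 0.0883] 111
top belly [0.5565 0.0797] inl 44 81
diff [-0.0001 -0.0086]
mouth [[0.5554 0.0819 0.194 ]]
```

View pics/f7.png

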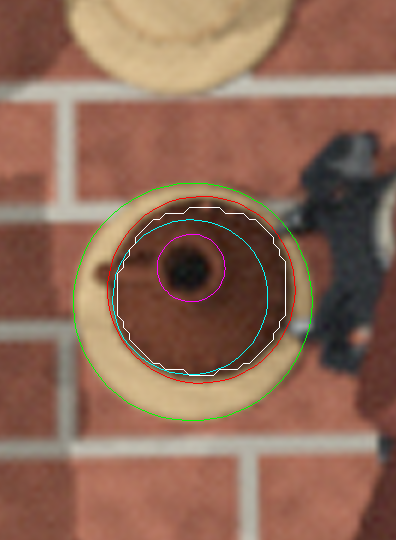

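Both measures put the pot about 8 mm short in y and centred in x. I'll push 8 mm more in two calls.

{"method": "servo_tool", "body": {"plan": [{"x":0.9,"y":0,"z":0.4,"rx":0,"ry":0,"rz":0,"jaw":50},{"x":0.9,"y":0,"z":0.4,"rx":0,"ry":0,"rz":0,"jaw":50},{"x":0.9,"y":0,"z":0.4,"rx":0,"ry":0,"rz":0,"jaw":50},{"x":0.9,"y":0,"z":0.4,"rx":0,"ry":0,"rz":0,"jaw":50},{"x":0.9,"y":0,"z":0.4,"rx":0,"ry":0,"rz":0,"jaw":50}]}}

```text
time: 8.98
tcp_pos: [0.5629, 0.031, 0.0813]
orientation: [180.0, -24.9, 95.0]
wrist_force: [0.6, -3.4, 2.8]
opening: 0.05
```

{"method": "servo_tool", "body": {"plan": [{"x":0.9,"y":0,"z":0.4,"rx":0,"ry":0,"rz":0,"jaw":50},{"x":0.9,"y":0,"z":0.4,"rx":0,"ry":0,"rz":0,"jaw":50},{"x":0.9,"y":0,"z":0.4,"rx":0,"ry":0,"rz":0,"jaw":50},{"x":0,"y":0,"z":0,"rx":0,"ry":0,"rz":0,"jaw":50},{"x":0,"y":0,"z":0,"rx":0,"ry":0,"rz":0,"jaw":50}]}}

```text
time: 9.6
tcp_pos: [0.5626, 0.034, 0.0813]
orientation: [-180.0, -24.9, 95.0]
wrist_force: [0.1, -2.9, 1.7]
opening: 0.0497
```

```bash
python3 look.py 8 top scene
cat > m.py <<'E'
import sys
from h import *
i=sys.argv[1]
T=pickle.load(open(f"pics/top{i}.pkl","rb"))
w,k=masks(T); w,_=comp(w,(221,207)); P=plane(T,outline(w),.009)[:,:2]
st,res=fitc(P,.0715,np.array([.557,.088])); kp=abs(res)<.004; st,_=fitc(P[kp],.0715,st); print(st.round(4),kp.sum())
s,m=belly("top",T,(238,207),ksz=19); print("diff",(s-st).round(4))
h=cv2.cvtColor(T["img"],cv2.COLOR_RGB2HSV); hole=(h[...,2]<38).astype(np.uint8); sub=np.zeros_like(hole); sub[190:215,220:250]=hole[190:215,220:250]
n,l,stt,c=cv2.connectedComponentsWithStats(sub); j=1+stt[1:,4].argmax(); print("hole",c[j],stt[j,4],"mouth-stand",(plane(T,[c[j]],.19)[0,:2]-st).round(4))
cv2.imwrite(f"pics/f{i}.png",show("t",T,st,s,(238,207),None,m))
E
python3 m.py 8; python3 m.py 0; python3 m.py 7
```

```text
9.7 [0.5626 0.0339 0.0813] [-180.   -24.9   95. ] [ 0.65 -2.48  1.46]
[0.5574 0.0881] 49
top belly [0.5566 0.088 ] inl 45 81
diff [-0.0008 -0.0001]
hole [234.40740741 202.07407407] 27 mouth-stand [-0.0029  0.0016]
[0.5568 0.0882] 82
top belly [0.5602 0.0628] inl 70 83
diff [ 0.0033 -0.0253]
hole [242.55172414 200.68965517] 29 mouth-stand [ 0.0016 -0.0246]
[0.5566 0.0883] 111
top belly [0.5565 0.0797] inl 44 81
diff [-0.0001 -0.0086]
hole [236.92 201.88] 25 mouth-stand [-0.0016 -0.0067]
```

View pics/f8.png

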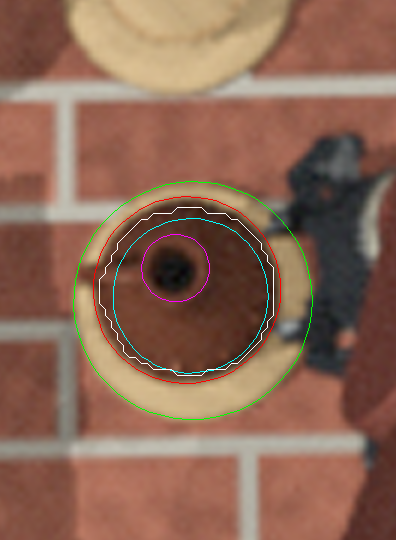

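View pics/scene8c.png

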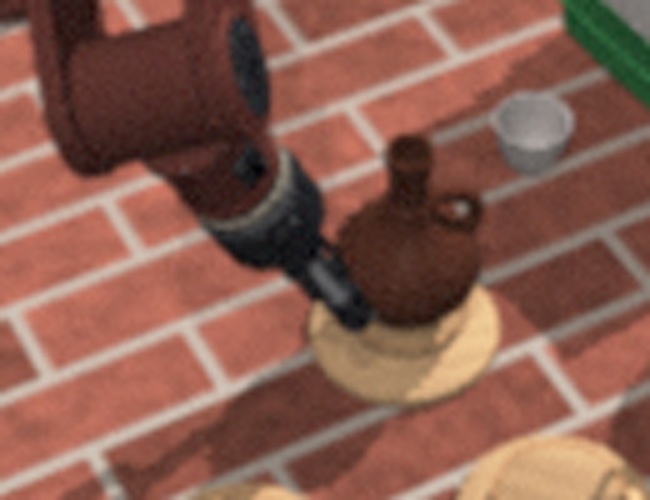

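Centred to within a couple of mm. I'll back off slowly, then check.

{"method": "servo_tool", "body": {"plan": [{"x":-0.9,"y":0,"z":-0.4,"rx":0,"ry":0,"rz":0,"jaw":50},{"x":-0.9,"y":0,"z":-0.4,"rx":0,"ry":0,"rz":0,"jaw":50},{"x":-1.8,"y":0,"z":-0.8,"rx":0,"ry":0,"rz":0,"jaw":50},{"x":-2.7,"y":0,"z":-1.3,"rx":0,"ry":0,"rz":0,"jaw":50},{"x":-5.4,"y":0,"z":-2.6,"rx":0,"ry":0,"rz":0,"jaw":50}]}}

```text
time: 10.32
tcp_pos: [0.5636, 0.021, 0.0813]
orientation: [-180.0, -25.0, 95.0]
wrist_force: [-0.1, 0.0, 0.2]
opening: 0.0497
```

{"method": "servo_tool", "body": {"plan": [{"x":-14,"y":0,"z":-6,"rx":0,"ry":0,"rz":0,"jaw":50},{"x":-18,"y":0,"z":-8,"rx":0,"ry":0,"rz":0,"jaw":50},{"x":-18,"y":0,"z":-8,"rx":0,"ry":0,"rz":0,"jaw":50},{"x":-10,"y":0,"z":-25,"rx":0,"ry":0,"rz":0,"jaw":50},{"x":0,"y":0,"z":-40,"rx":0,"ry":0,"rz":0,"jaw":50}]}}

```text
time: 10.95
tcp_pos: [0.5702, -0.0713, 0.1337]
orientation: [-179.7, -25.0, 94.8]
wrist_force: [0.1, -0.3, 1.2]
opening: 0.0497
```

{"method": "servo_tool", "body": {"plan": [{"x":8,"y":0,"z":-40,"rx":0,"ry":0,"rz":0,"jaw":50},{"x":0,"y":0,"z":-20,"rx":0,"ry":0,"rz":0,"jaw":50},{"x":0,"y":0,"z":0,"rx":0,"ry":0,"rz":0,"jaw":50},{"x":0,"y":0,"z":0,"rx":0,"ry":0,"rz":0,"jaw":50},{"x":0,"y":0,"z":0,"rx":0,"ry":0,"rz":0,"jaw":50}]}}

```text
time: 11.58
tcp_pos: [0.572, -0.0868, 0.1907]
orientation: [-179.8, -25.1, 94.9]
wrist_force: [0.2, 0.2, 0.1]
opening: 0.05
```

```bash
python3 look.py 9 top scene wrist; python3 m.py 9
```

```text
11.725 [ 0.5726 -0.0871  0.1916] [-179.9  -25.    94.9] [-0.66 -0.58  0.74]
[0.5567 0.0881] 113
top belly [0.5564 0.0872] inl 38 81
diff [-0.0003 -0.0009]
hole [234.95833333 201.875     ] 24 mouth-stand [-0.0016 -0.0002]
```

View pics/f9.png

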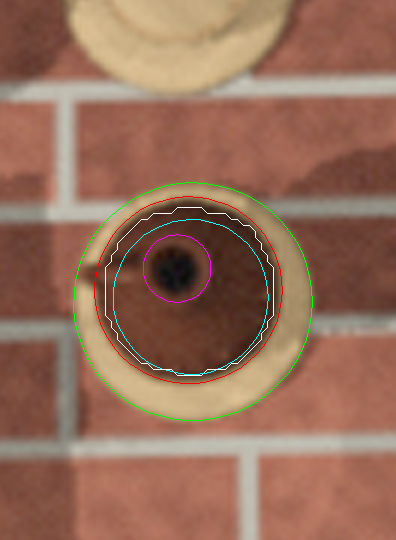

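View pics/scene9c.png

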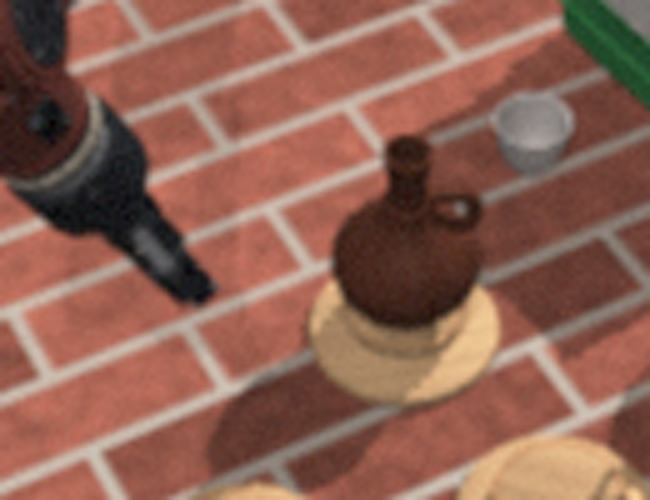

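View pics/wrist9.png

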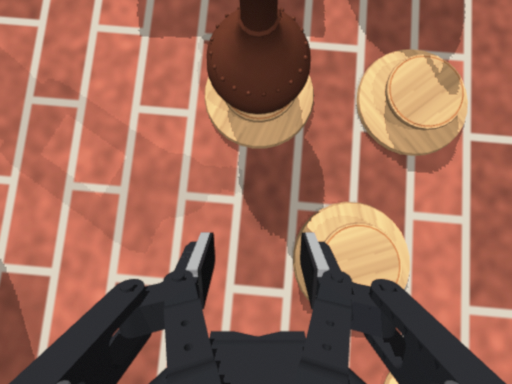

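Run:
```python
from plant import robot
print(robot.close_job())
```

```text
the job is handed in; nothing more can be done
None
```

The jebena now stands in the middle of its stand. I slid it about 26 mm with one slow push at belly height, using two half-open fingers as a cradle. I then drew the hand about 10 cm clear and handed the job in at about 11.7 s.

Last checks, after the hand was clear:
- **Centring:** in the top view, the belly is (-0.3, -0.9) mm and the mouth (-1.6, -0.2) mm from the stand's centre. A rough read of the scene and wrist views agrees to about 2 mm.
- **Upright:** the belly and mouth offsets agree to about 1.5 mm, so the pot is upright within measurement error. I did not measure its tilt directly.
- **Stand:** it measured about 0.1 mm from its first fitted position, well inside the fit's own error.
- **Forces:** wrist force during the push, read at the end of each call, was about 3 to 4.5 N. It read about zero, within noise, once the hand was clear.
- **Other things:** I saw no contact with the kettle, cup rack, tub or cup, but I did not measure their positions again at the end.

- **Refused call:** one move call was refused because its rows lacked some fields. Nothing moved, and I sent it again complete.
- **Disagreements:** the cameras differed by 3 to 5 mm on the stand's absolute position, so I relied on pot-to-stand offsets from the top view. The early belly fit in the scene view was spoiled by the neck, and I dropped it.

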